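# Hang the slide basket still in the dryer

### The arm

A 6-joint arm with a two-finger parallel gripper is mounted at the origin on the work surface. World frame = base frame: x ahead of the robot, y to its left, z up, the work surface at z = 0. Lengths are in m, angles in rad, forces in N, time in s.
With the tool pointing down it reaches from about 0.3 to 0.825 m from the base axis. Payload 5.4 kg.
Tool frame: the origin (TCP) lies on the centre line of the jaws, within the pads' length; the fingertips stand 14 mm ahead of it and the grasp point (between the pads) lies 5 mm behind it; z points along the fingers, y is the line along which they close (so a half turn about z gives the same grasp; the last joint's range is limited). The gripper opens to 92 mm and grips with 3 to 60 N. Pads are 20 mm wide; open, the fingers measure 128 mm over their backs; the gripper's body (75 mm by 189 mm) begins 69 mm behind the grasp point.
Start: joints at [1.021, 0.158, 1.597, -0, 1.386, -0.21], TCP at [0.192, 0.542, 0.229] pointing down, gripper open.
Joint ranges: [-2.91, 2.91], [-0.94, 2.29], [0.18, 2.7], [-1.29, 4.43], [0.17, 2.64], [-3, 3]. Speed limits (rad/s): [2.57, 2.57, 3.14, 3.14, 3.14, 3.14].

### API

Orientations are given as a 3x3 rotation matrix whose columns are the frame's x, y, z axes.
In Python, from cell import get_state, eyes, order gives the robot as it stands.
- The arm moves only by the tool send_rows, never from a script. Its argument "moves" is a list of rows, each a list of 6 numbers: the shift along the tool's x, y, z in m, then the turn, a rotation vector about the tool's x, y, z in rad. A call has 1 to 12 rows; each row shifts and turns the commanded pose from where the row before left it, along the tool's axes as they then stand; what a row does not reach is not made up. A row lasts 1/8 s, in which the tool goes at most 62.5 mm and 10.7 degrees, less where a joint would pass 70% of its speed; a pose out of reach is approached as far as the arm can. A call with a gripper value outside its range is refused whole. "hand" is the finger opening in m, from 0 to 0.0919, set as the call begins (left out, the last holds). The fingers move at their own pace and stop on an object; the grip force is fixed at half the most. Time passes only in rows, so rows that do not move let the fingers close. It gives the time, the measured TCP pose, the force, the opening and the grip force at its end, in the units of the state.
- get_state(): the state, without advancing time (a new reading comes with each control period).
- eyes.get_image(name): name is "scene" or "top"; returns a dict with "frame" (420x560x3 uint8, red, green, blue), "camera_matrix" (3x3 intrinsics, pixels), "eye" and "attitude" of the camera in the world. Camera axes: x right, y up, looking along -z (the intrinsics and any distortion apply to the point x, -y, -z); pixel columns grow to the right and rows downward; lengths in m; the calibration is good to about 2 mm. A picture is of the moment at which its call begins. There is no depth.
- order.finish_job(): hands the job in; it is judged then, once.
The state is a dict: "time": time; "q": joint angles; "joint_vel": joint speeds; "joint_efforts": joint torques, N m; "tcp_pos": TCP position; "tool_rot": TCP orientation; "contact_force": force on the tool from outside, world axes, zero at the start; "wrist_torque": the same for the moment, N m; "width": opening from 0.0 (shut) to 1.0 (fully open); "gripper_force": force on a finger pad.
Only numpy, scipy, OpenCV 4.12 (cv2) and the standard library are available. Lean on these libraries where they do the work, as an engineer would, in place of code of your own. Each camera call takes 0.05 s, during which the arm holds its last target. There are 200 camera calls.

### The job

Lift the wet slide basket off its sloping draining stand by the bail, carry it over to the warm-air dryer and lower it into the well. Keep it hanging there in the middle, wholly below the rim but well clear of the grille, in line with the well, level and still, for at least four seconds, so that the air gets all round it, and finish while still holding it there. Take hold of nothing but the bail, and on the way do not set the basket down, let it touch the dryer, swing it wildly or disturb the other things on the bench.

Things in the scene. Friction and masses are not known exactly. Their poses are not given: they have to be found in the camera images.
- basket: Steel slide basket, an open box 240 long (x) by 100 wide (y) by 50 mm high, with a holder of glass slides at each end; loose. Origin: centre of its underside; z up, x along its length. At the start it lies on the stand, sloping by 0.30 rad with its +x end low, so it swings when it comes off. Nominal mass 0.62 kg (0.53 to 0.75) plus 0.06 kg of bail. It hangs level at rest.
- pivot (a point): Middle between the bail's two pivot pins, 30 mm above the middle of the underside, pins along the basket's y. The basket swings about them almost freely (damping ratio 0.005). Nominal: centre of mass 12 mm below the pins, radius of gyration about the pins 85 mm, so one full swing takes 1.57 s (5 percent either way).
- low_end (a point): Middle of the top edge of the basket's +x end (120 mm from the middle, 50 mm above the underside).
- high_end (a point): Middle of the top edge of the basket's -x end (-120 mm from the middle, 50 mm above the underside).
- grip (a point): Centre of the black round grip of the bail: a bar 18 mm thick and 74 mm long, parallel to the basket's y axis, 105 mm from the pivot line, with steel wire legs at its two ends, 112 mm apart. Its y axis is the bar's axis and its z axis points away from the pivots. At the start the bail leans about 0.2 rad from vertical, towards the basket's high end.
- bail (a joint): Angle of the bail to the basket about the basket's y axis, rad: 0 when the bail stands square to the basket, positive when the grip leans to the basket's +x end. Stops at -0.5 (where it rests at the start) and +0.5.
- stand: Fixed steel draining stand, base 240 by 120 mm, origin under it on the bench. A round cross bar carries the basket under its middle (the underside is 62 mm above the bench there); a toe bracket at the stand's +x carries the low end, with a lip standing 16 mm above the underside, square to the slope, so that the low end cannot slide off. Nothing carries the high end.
- dryer: Fixed warm-air dryer: white case 340 long (x) by 190 wide (y) by 130 mm high with an open well in its top, 300 by 150 mm and 95 mm deep. Origin: centre of its underside, on the bench; x along its length, z up. Either way round is right for the basket.
- well_floor (a point): Middle of the grille that is the floor of the dryer's well, 35 mm above the bench; the rim is 95 mm above it.
- oil: Amber bottle 40 mm across, 85 mm high, loose; leave it alone. Origin: centre of its underside.
- dishes: Stack of clear dishes 92 mm across, 46 mm high, loose; leave it alone. Origin: centre of its underside.
- slidebox: Blue slide box 85 by 170 mm, 34 mm high, loose; leave it alone. Origin: centre of its underside.

How it is judged:
On the way, in this order (a step that is already met when the one before it is completed fails the run):
1. the basket is lifted clear of the draining stand, hanging on its bail (contact force between basket and stand below 0.05 N and z of pivot in the frame of stand above 0.15 m), for 0.2 s.
2. the basket hangs in the dryer's well for four seconds: wholly below the rim, clear of the grille, within 20 mm of the middle, in line with the well within 0.12 rad, level within 0.08 rad throughout (horizontal distance between pivot and well_floor below 0.02 m and z of basket in the frame of well_floor between 0.012 and 0.045 m and angle between basket's own z axis and vertical below 0.08 rad and angle between the x axis of basket and the x axis of dryer, either way round below 0.12 rad), for 4 s.
At the end, for the whole second after the job is handed in: The basket hangs on the gripped bail in the dryer's well, touching nothing else: pivot line within 22 mm of the well's middle, underside 10 to 47 mm above the grille (wholly below the rim), level within 0.09 rad, in line with the well within 0.13 rad, all through the last second (horizontal distance between pivot and well_floor below 0.022 m and z of basket in the frame of well_floor between 0.01 and 0.047 m and angle between basket's own z axis and vertical below 0.09 rad and angle between the x axis of basket and the x axis of dryer, either way round below 0.13 rad and contact force between basket and dryer below 0.5 N and contact force between the fingers and bail above 2 N); the arm keeps its last pose, push and grip.
It fails at once if the basket touches the dryer (more than 1 N) (contact force between basket and dryer above 1 N).
It fails at once if the basket is set down on the bench (contact force between basket and table above 0.5 N).
It fails at once if the basket tips by more than 0.6 rad, spilling its slides (angle between basket's own z axis and vertical above 0.6 rad).
It fails at once if the robot takes hold of or steadies the basket itself instead of the bail (contact force between any of the fingers, the arm and tray above 1 N or contact force between the fingers and slides above 1 N).
It fails at once if a thing standing by is pushed more than 30 mm or tipped over (distance of any of oil, dishes, slidebox from where it was at the start of the episode above 0.03 m or angle between oil's own z axis and vertical above 0.5 rad).
It also fails if it takes over 51 s, if anything falls off the work surface, if the arm or the gripper's body presses on something with over 40 N, if the wrist force passes 120 N, or if a joint passes its speed limit or range.

## Working session

There is one attempt and no reset: what is moved stays moved. The work goes in short steps, Python scripts to look and compute and a tool call to move; the robot and the scene stay as the last step left them, time stands still between calls to the robot, and variables do not carry over. Pictures are saved under pics/ and viewed, at most 10 in all, crops included, and the job is handed in when it is done.

Besides the shell and the picture viewer there is one more tool, called after "Request:" by a JSON object that holds its "fn" and its "kwargs", one argument or row to a line. send_rows: Moves the arm, as the interface text tells. Its arguments: {"type":"object","properties":{"moves":{"type":"array","items":{"type":"array","items":{"type":"number"}}},"hand":{"type":"number"}},"required":["moves"]}

```bash
mkdir -p pics; python3 - <<'E'
from cell import get_state, eyes
import cv2, json
s=get_state(); print({k:s[k] for k in('time','tcp_pos','tool_rot','width')})
for n in('scene','top'):
    d=eyes.get_image(n); cv2.imwrite(f'pics/{n}0.png',d['frame'][:,:,::-1]); print(n,{k:(v.tolist() if hasattr(v,'tolist') else v) for k,v in d.items() if k!='frame'})
E
```

```text
{'time': 0.0, 'tcp_pos': array([0.19135639, 0.54160156, 0.22761371]), 'tool_rot': array([[-9.42809939e-01,  3.33329375e-01, -9.73231727e-04],
       [ 3.33330577e-01,  9.42808650e-01, -1.60510740e-03],
       [ 3.82541843e-04, -1.83771910e-03, -9.99998238e-01]]), 'width': 1.0054702248483092}
scene {'camera_matrix': [[534.2495145454419, 0.0, 280.55713031339286], [0.0, 534.2495145454419, 205.70489791438604], [0.0, 0.0, 1.0]], 'eye': [1.4306622145726442, -0.621673986161579, 0.8116527027604772], 'attitude': [[0.6020103803463189, -0.4260258679256926, 0.6753409966923677], [0.7981620648702746, 0.34523870268170875, -0.4937079666894898], [-0.022821484555126302, 0.836248885218277, 0.5478749691434069]]}
top {'camera_matrix': [[434.68637495179433, 0.0, 281.57110553626416], [0.0, 434.68637495179433, 211.21197968185595], [0.0, 0.0, 1.0]], 'eye': [0.4375945280829675, 0.007252654089391865, 1.10857790270049], 'attitude': [[0.027669167197703126, 0.9817203402462742, -0.1883071712211868], [-0.9992368422428688, 0.03235921166674131, 0.02187726045022864], [0.027570823184766516, 0.18755813756552087, 0.9818664851912747]]}
```

View pics/scene0.png

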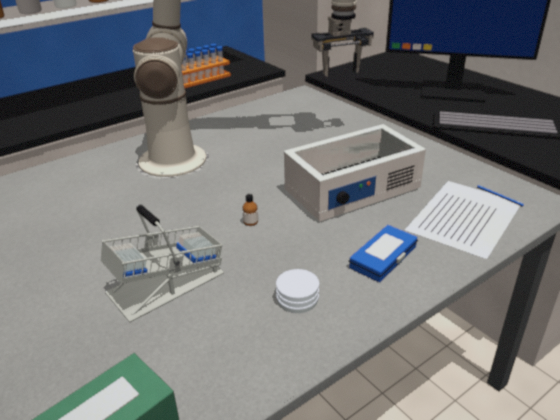

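View pics/top0.png

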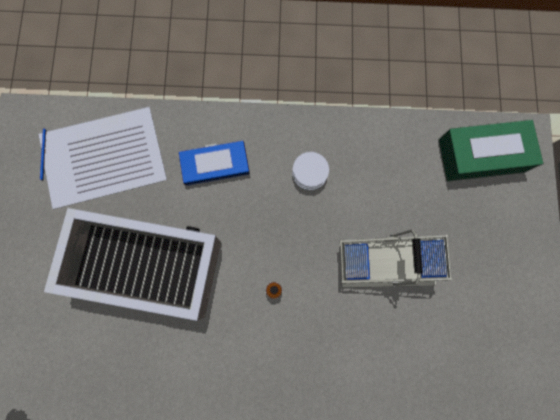

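Scene: basket near (165,255) with its grip at about (148,215), dryer at about (355,170). Top: basket at (395,262) with its grip at about (417,256), dryer at (132,265), oil at (274,291), dishes at (311,171), slide box at (214,161). Next I'll enlarge the parts I need to measure.

```bash
python3 - <<'E'
import cv2, numpy as np
s=cv2.imread('pics/scene0.png'); t=cv2.imread('pics/top0.png')
def crop(im,x,y,w,h,k): 
    o=cv2.resize(im[y:y+h,x:x+w],None,fx=k,fy=k,interpolation=cv2.INTER_CUBIC)
    for i in range(0,w,10): cv2.line(o,(i*k,0),(i*k,8 if i%50 else 20),(0,0,255),1); 
    for j in range(0,h,10): cv2.line(o,(0,j*k),(8 if j%50 else 20,j*k),(0,0,255),1)
    return o
a=crop(s,95,195,135,120,5); cv2.imwrite('pics/c1.png',a)
b=crop(t,330,225,130,90,6); cv2.imwrite('pics/c2.png',b)
c=np.vstack([crop(s,275,120,160,95,3),crop(t,40,200,160,105,3)]);cv2.imwrite('pics/c3.png',c)
E
```

```text
(no output)
```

View pics/c1.png

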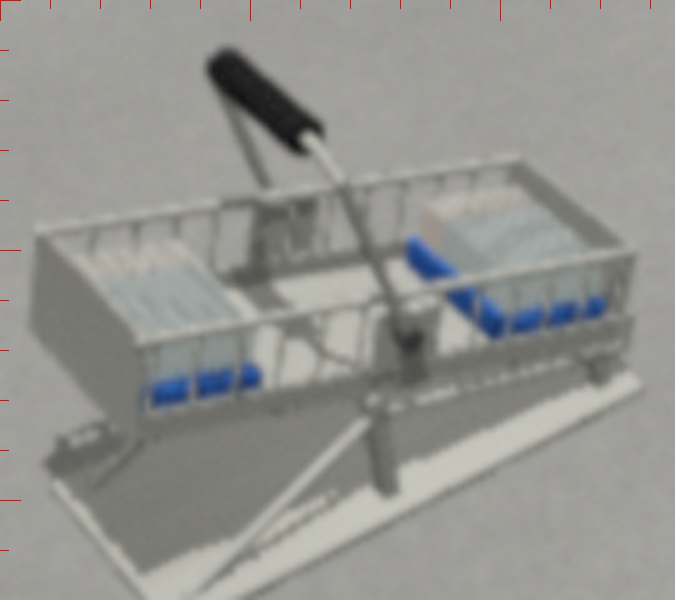

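View pics/c2.png

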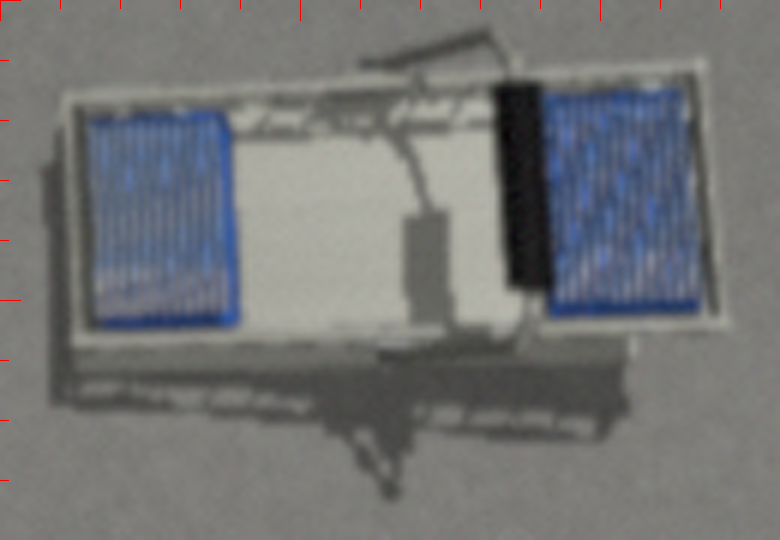

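View pics/c3.png

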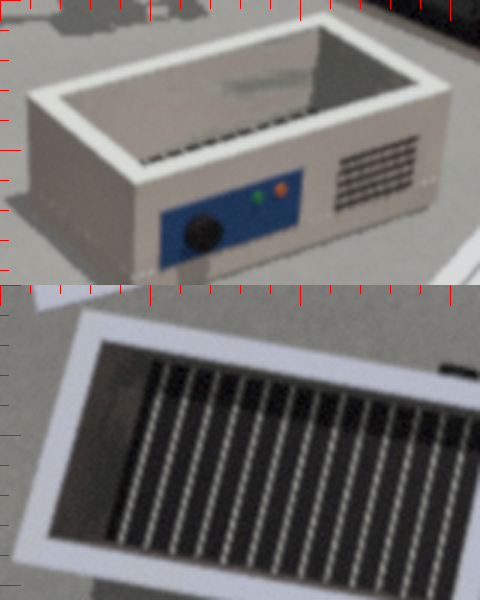

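Marked in the crops: the grip ends, the four basket rim corners and the dryer's top corners, each in both views. The high end is at −y (right in the top view). Next I'll triangulate these and fit the poses.

```bash
cat > h.py <<'E'
import numpy as np
from scipy.optimize import least_squares
from scipy.spatial.transform import Rotation as R
K={'s':(534.2495,280.557,205.705),'t':(434.6864,281.571,211.212)}
E={'s':np.array([1.43066,-.62167,.81165]),'t':np.array([.437595,.0072527,1.108578])}
A={'s':np.array([[0.60201038,-0.42602587,0.67534100],[0.79816206,0.34523870,-0.49370797],[-0.02282148,0.83624889,0.54787497]]),
't':np.array([[0.02766917,0.98172034,-0.18830717],[-0.99923684,0.03235921,0.02187726],[0.02757082,0.18755814,0.98186649]])}
def proj(c,P):
    p=(np.atleast_2d(P)-E[c])@A[c]; f,u,v=K[c]
    return np.c_[u-f*p[:,0]/p[:,2], v+f*p[:,1]/p[:,2]]
def tri(ps,pt,x0=(.45,-.25,.1)):
    r=least_squares(lambda X:np.r_[proj('s',X)[0]-ps,proj('t',X)[0]-pt],x0); return r.x,np.abs(r.fun).max()
E
python3 - <<'E'
from h import *; import cv2
c1=lambda a:(np.array(a)+.5)/5-.5+[95,195]
c2=lambda a:(np.array(a)+.5)/6-.5+[330,225]
c3=lambda a:(np.array(a)+.5)/3-.5+[275,120]
# grip
g1=tri(c1((310,138)),c2((517,85))); g2=tri(c1((220,62)),c2((530,290))); print('grip',g1,g2,(g1[0]+g2[0])/2, np.linalg.norm(g1[0]-g2[0]))
S=c1([(140,342),(40,232),(630,250),(522,158)]); T=c2([(703,65),(725,320),(67,97),(75,343)])
for a,b in zip(S,T): print(tri(a,b))
L=np.array([[-.12,-.05,.05],[-.12,.05,.05],[.12,-.05,.05],[.12,.05,.05]])
# low end at +y: yaw ~ +90deg -> basket +y = world -x ; near(large x)= -y
def bp(p): return R.from_euler('ZY',p[3:5]).apply(L)+p[:3]
f=lambda p:np.r_[proj('s',bp(p))-S,proj('t',bp(p))-T].ravel()
r=least_squares(f,[.4,-.27,.06,1.57,.3]); print('basket',r.x,np.abs(r.fun).max(), 'pivot',R.from_euler('ZY',r.x[3:5]).apply([0,0,.03])+r.x[:3])
# dryer
im=cv2.imread('pics/top0.png'); g=im.min(2); m=np.zeros_like(g); m[205:325,40:222]=(g[205:325,40:222]>150)
n,lab,st,_=cv2.connectedComponentsWithStats(m); k=1+np.argmax(st[1:,4])
cs,_=cv2.findContours((lab==k).astype(np.uint8),cv2.RETR_EXTERNAL,cv2.CHAIN_APPROX_NONE); h=cv2.convexHull(cs[0])
q=cv2.approxPolyDP(h,8,True).reshape(-1,2); print('hull',st[k],q.tolist())
S=c3([(28,95),(135,183),(450,90),(325,12)])
np.save('S.npy',S)
if len(q)==4:
  T=q.astype(float); o=lambda pts:pts
  Ld=np.array([[-.17,-.095,.13],[.17,-.095,.13],[.17,.095,.13],[-.17,.095,.13]])
  # order: by projection from initial guess, nearest match
  def dp(p): return R.from_euler('z',p[3]).apply(Ld)+[p[0],p[1],p[2]]
  p0=np.array([.33,.36,0,1.4])
  def near(c,Q,p): return np.array([Q[np.argmin(((Q-a)**2).sum(1))] for a in proj(c,dp(p))])
  for _ in range(3):
    Sm,Tm=near('s',S,p0),near('t',T,p0)
    r=least_squares(lambda p:np.r_[proj('s',dp(p))-Sm,proj('t',dp(p))-Tm].ravel(),p0); p0=r.x
  print('dryer',p0,r.fun.reshape(-1,2).round(1).tolist())
for n,z,p in(('oil',.085,(274,291)),('dish',.046,(311,171)),('box',.034,(214,161))):
  print(n,least_squares(lambda X:proj('t',[X[0],X[1],z])[0]-p,[.4,0]).x)
E
```

```text
grip (array([ 0.56253185, -0.2998125 ,  0.19662349]), np.float64(0.30215407426138086)) (array([ 0.48956512, -0.30363042,  0.19743421]), np.float64(0.6292776831579374)) [ 0.52604849 -0.30172146  0.19702885] 0.07307103540247216
(array([ 0.57874185, -0.38857185,  0.14604492]), np.float64(0.16563655568438662))
(array([ 0.48401913, -0.39239507,  0.14641349]), np.float64(0.167907925768219))
(array([ 0.56754079, -0.16076953,  0.07602986]), np.float64(0.5454739231250301))
(array([ 0.4711896 , -0.16326105,  0.07497132]), np.float64(0.06931108702303845))
basket [ 0.52600733 -0.29093811  0.06286889  1.61859204  0.29910388] 1.6447082522737162 pivot [ 0.52558498 -0.28210829  0.09153692]
hull [  44  208  171  112 3861] [[67, 209], [214, 235], [196, 319], [45, 292]]
dryer [4.96892897e-01 3.17139796e-01 4.03481185e-04 1.42315233e+00] [[0.6, 1.0], [1.0, -0.5], [-0.3, 0.6], [-0.5, 0.0], [0.7, -0.1], [-0.0, -0.7], [-1.4, 0.4], [0.9, 1.1]]
oil [ 0.44527357 -0.00323001]
dish [ 0.7477617  -0.08826381]
box [0.76895022 0.16010191]
```

```bash
cat >> h.py <<'E'
YB,YD=1.6186,1.4232
GRIP=np.array([.526,-.3017,.197]); PIV=np.array([.5257,-.2815,.0930]); DRY=np.array([.497,.317])
def tool(yaw,b):  # tool in line with the bail, lean b
    R0=R.from_euler('z',yaw).as_matrix()
    y=R0@[np.cos(b),0,-np.sin(b)]; z=-R0@[np.sin(b),0,np.cos(b)]
    return np.c_[np.cross(y,z),y,z]
def tcp_grip(g,yaw,b): M=tool(yaw,b); return np.array(g)+.005*M[:,2],M
def tcp_piv(p,yaw,b): M=tool(yaw,b); return np.array(p)-.100*M[:,2],M   # grip 105 above pivot, TCP 5 lower
def mj(s): return s**3*(10-15*s+6*s*s)
def emit(poses,p=None,M=None):
    """print rows from the measured pose through poses [(p,M)...]; rounding not accumulated"""
    from cell import get_state
    if p is None: s=get_state(); p,M=np.array(s['tcp_pos']),np.array(s['tool_rot'])
    out=[]
    for pt,Mt in poses:
        d=np.round(M.T@(pt-p),4); w=np.round(R.from_matrix(M.T@Mt).as_rotvec(),3)
        p=p+M@d; M=M@R.from_rotvec(w).as_matrix()
        out.append('['+','.join(f'{v:g}' for v in np.r_[d,w]+0)+']')
    for i in range(0,len(out),12): print('['+','.join(out[i:i+12])+']\n')
def line(p0,M0,p1,M1,n):
    w=R.from_matrix(M0.T@M1).as_rotvec()
    return [(p0+(p1-p0)*mj(k/n),M0@R.from_rotvec(w*mj(k/n)).as_matrix()) for k in range(1,n+1)]
E
python3 - <<'E'
from h import *; from cell import get_state
s=get_state(); p,M=tcp_grip(GRIP,YB,-.2)
emit(line(s['tcp_pos'],s['tool_rot'],p-.085*M[:,2],M,36))
E
```

```text
[[-0.0001,-0.0001,0,0,0,0],[-0.0008,-0.001,-0.0001,0,0,-0.001],[-0.0022,-0.0025,-0.0001,-0.001,0,-0.001],[-0.0038,-0.0045,-0.0003,-0.001,0,-0.002],[-0.006,-0.007,-0.0005,-0.002,0.001,-0.004],[-0.0084,-0.0098,-0.0007,-0.003,0,-0.006],[-0.0108,-0.0129,-0.001,-0.004,0.001,-0.007],[-0.0133,-0.0161,-0.0012,-0.004,0.001,-0.009],[-0.0158,-0.0194,-0.0016,-0.006,0.001,-0.01],[-0.018,-0.0226,-0.0021,-0.006,0.001,-0.012],[-0.0201,-0.0259,-0.0024,-0.007,0.002,-0.014],[-0.0218,-0.0289,-0.003,-0.008,0.001,-0.015]]

[[-0.0233,-0.0318,-0.0035,-0.008,0.002,-0.017],[-0.0243,-0.0343,-0.004,-0.009,0.001,-0.017],[-0.025,-0.0366,-0.0046,-0.01,0.002,-0.019],[-0.0251,-0.0384,-0.0053,-0.01,0.002,-0.019],[-0.0251,-0.0398,-0.0058,-0.01,0.002,-0.02],[-0.0246,-0.0408,-0.0063,-0.011,0.002,-0.02],[-0.0237,-0.0411,-0.0069,-0.01,0.002,-0.02],[-0.0226,-0.0411,-0.0072,-0.01,0.002,-0.02],[-0.0212,-0.0404,-0.0075,-0.01,0.002,-0.019],[-0.0197,-0.0392,-0.0076,-0.01,0.002,-0.019],[-0.018,-0.0375,-0.0077,-0.009,0.002,-0.018],[-0.0161,-0.0352,-0.0075,-0.008,0.001,-0.016]]

[[-0.0143,-0.0327,-0.0072,-0.008,0.002,-0.016],[-0.0125,-0.0296,-0.0067,-0.007,0.001,-0.013],[-0.0106,-0.0263,-0.0062,-0.006,0.001,-0.012],[-0.0089,-0.0227,-0.0054,-0.006,0.001,-0.011],[-0.0073,-0.0191,-0.0047,-0.004,0.001,-0.009],[-0.0057,-0.0154,-0.0039,-0.004,0.001,-0.007],[-0.0042,-0.0118,-0.0029,-0.003,0,-0.005],[-0.003,-0.0085,-0.0022,-0.002,0.001,-0.004],[-0.002,-0.0054,-0.0014,-0.001,0,-0.002],[-0.001,-0.003,-0.0008,-0.001,0,-0.002],[-0.0004,-0.0012,-0.0003,0,0,0],[-0.0001,-0.0001,0,0,0,0]]
```

Request:
{"fn": "send_rows", "kwargs": {
  "moves": [
    [-0.025,-0.029,-0.002,0,0,0],
    [-0.025,-0.029,-0.002,0,0,0],
    [-0.025,-0.029,-0.002,0,0,0],
    [-0.025,-0.029,-0.002,0,0,0],
    [-0.025,-0.029,-0.002,0,0,0],
    [-0.025,-0.029,-0.002,0,0,0],
    [-0.025,-0.029,-0.002,0,0,0],
    [-0.025,-0.029,-0.002,0,0,0],
    [-0.025,-0.029,-0.002,0,0,0],
    [-0.025,-0.029,-0.002,0,0,0],
    [-0.025,-0.029,-0.002,0,0,0],
    [-0.025,-0.029,-0.002,0,0,0]
  ],
  "hand": 0.06
}}

```text
time: 1.6
tcp_pos: [0.3586, 0.1128, 0.2524]
tool_rot: [[-0.943, 0.333, -0.0], [0.333, 0.943, 0.0], [0.0, -0.0, -1.0]]
contact_force: [0.4, 0.2, 0.1]
width: 0.654
gripper_force: 0.0
```

Request:
{"fn": "send_rows", "kwargs": {
  "moves": [
    [-0.025,-0.029,-0.002,0,0,0],
    [-0.025,-0.029,-0.002,0,0,0],
    [-0.025,-0.029,-0.002,0,0,0],
    [-0.025,-0.029,-0.002,0,0,0],
    [-0.025,-0.029,-0.002,0,0,0],
    [-0.025,-0.029,-0.002,0,0,0],
    [-0.025,-0.029,-0.002,0,0,0],
    [-0.025,-0.029,-0.002,0,0,0],
    [-0.025,-0.029,-0.002,0,0,0],
    [-0.025,-0.029,-0.002,0,0,0],
    [-0.025,-0.029,-0.002,0,0,0],
    [-0.025,-0.029,-0.002,0,0,0]
  ]
}}

```text
time: 3.1
tcp_pos: [0.5255, -0.3151, 0.276]
tool_rot: [[-0.943, 0.333, -0.001], [0.333, 0.943, 0.001], [0.001, 0.0, -1.0]]
contact_force: [0.7, -0.3, -0.1]
width: 0.651
gripper_force: 0.0
```

```bash
python3 - <<'E'
from h import *; from cell import get_state
s=get_state(); print(s['time'],s['tcp_pos'],s['q'],s['width'],s['contact_force']); p,M=tcp_grip(GRIP,YB,-.2)
emit(line(s['tcp_pos'],s['tool_rot'],p-.085*M[:,2],M,1))
emit(line(s['tcp_pos'],s['tool_rot'],p-.085*M[:,2],M,6))
E
```

```text
3.1 [ 0.52551793 -0.3151244   0.27602606] [-7.37132885e-01  2.29355969e-01  1.42230674e+00  6.04008015e-05
  1.49097556e+00 -1.96795585e+00] 0.6505042617694684 [ 0.71215829 -0.29468126 -0.05429297]
[[-0.002,-0.0019,0.0006,-0.197,0.038,-0.387]]

[[-0.0001,-0.0001,0,-0.007,0.001,-0.014],[-0.0003,-0.0003,0.0001,-0.034,0.007,-0.067],[-0.0005,-0.0006,0.0002,-0.057,0.011,-0.112],[-0.0005,-0.0007,0.0001,-0.058,0.011,-0.112],[-0.0002,-0.0004,0,-0.034,0.007,-0.068],[-0.0001,-0.0001,0,-0.007,0.001,-0.014]]
```

Request:
{"fn": "send_rows", "kwargs": {
  "moves": [
    [-0.0004,-0.0004,0,-0.04,0.008,-0.078],
    [-0.0004,-0.0004,0,-0.04,0.008,-0.078],
    [-0.0004,-0.0004,0,-0.039,0.008,-0.077],
    [-0.0004,-0.0004,0,-0.039,0.007,-0.077],
    [-0.0004,-0.0004,0,-0.039,0.007,-0.077],
    [0,0,0,0,0,0],
    [0,0,0,0,0,0]
  ]
}}

```text
time: 3.98
tcp_pos: [0.5269, -0.3162, 0.2762]
tool_rot: [[-0.999, -0.046, -0.009], [-0.047, 0.979, 0.198], [-0.0, 0.198, -0.98]]
contact_force: [-0.5, 0.1, -0.5]
width: 0.653
gripper_force: 0.0
```

```bash
python3 - <<'E'
from h import *; from cell import get_state,eyes; import cv2
s=get_state(); p,M=tcp_grip(GRIP,YB,-.2); print(s['tcp_pos'],s['tool_rot'],p,M)
emit([(p,M)])
a=[]
for n,(x,y) in(('scene',(80,100)),('top',(310,130))):
    a.append(cv2.resize(eyes.get_image(n)['frame'][y:y+200,x:x+200,::-1],None,fx=2,fy=2,interpolation=2))
cv2.imwrite('pics/pre.png',np.hstack(a))
E
```

```text
[ 0.52691049 -0.31616667  0.27615202] [[-9.98886191e-01 -4.63074152e-02 -9.05538554e-03]
 [-4.71835496e-02  9.79083032e-01  1.97914448e-01]
 [-2.98932170e-04  1.98121274e-01 -9.80177469e-01]] [ 0.52595253 -0.30070779  0.19209967] [[-0.99885762 -0.04683294 -0.00949351]
 [-0.04778547  0.97894697  0.19844238]
 [ 0.          0.19866933 -0.98006658]]
[[0.0003,-0.0015,0.0855,-0.001,0,-0.001]]
```

View pics/pre.png

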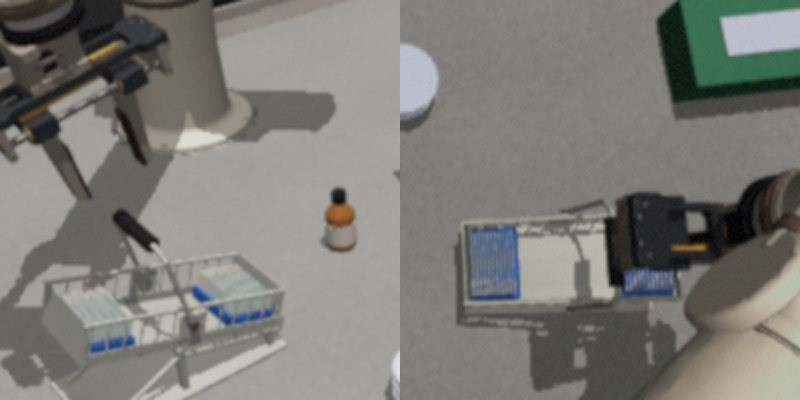

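The open fingers (scene crop about (75,190) and (140,160)) straddle the grip at about (137,230), and the arm stands clear of the basket. I'll descend along the bail and close.

Request:
{"fn": "send_rows", "kwargs": {
  "moves": [
    [0,-0.0003,0.0125,0,0,0],
    [0,-0.0003,0.0125,0,0,0],
    [0,-0.0003,0.0125,0,0,0],
    [0,-0.0003,0.0125,0,0,0],
    [0,-0.0003,0.0125,0,0,0],
    [0,0,0.0125,0,0,0],
    [0,0,0.0065,0,0,0],
    [0,0,0.004,0,0,0],
    [0,0,0,0,0,0],
    [0,0,0,0,0,0]
  ]
}}

```text
time: 5.32
tcp_pos: [0.5265, -0.3012, 0.1928]
tool_rot: [[-0.999, -0.048, -0.008], [-0.048, 0.979, 0.197], [-0.002, 0.198, -0.98]]
contact_force: [-0.4, -0.7, 0.2]
width: 0.652
gripper_force: 0.0
```

Request:
{"fn": "send_rows", "kwargs": {
  "moves": [
    [0,0,0,0,0,0],
    [0,0,0,0,0,0],
    [0,0,0,0,0,0],
    [0,0,0,0,0,0],
    [0,0,0,0,0,0],
    [0,0,0,0,0,0],
    [0,0,0,0,0,0]
  ],
  "hand": 0.0
}}

```text
time: 6.2
tcp_pos: [0.5263, -0.3009, 0.1923]
tool_rot: [[-0.999, -0.048, -0.009], [-0.048, 0.979, 0.198], [-0.001, 0.198, -0.98]]
contact_force: [0.3, -0.3, -0.1]
width: 0.188
gripper_force: 30.0
```

```bash
python3 - <<'E'
from h import *; from cell import get_state
s=get_state(); print(s['time'],s['tcp_pos'],tcp_grip(GRIP,YB,-.2)[0],s['width']*.0919,s['gripper_force'],s['contact_force'],s['wrist_torque'])
# turn the bail about the pivot from -.2 to -.5, pivot sinking 1.4 mm
P=s['tcp_pos']+.100*tool(YB,-.2)[:,2]; print('pivot',P)
n=12
emit([tcp_piv(P-[0,0,.0014*mj(k/n)],YB,-.2-.3*mj(k/n)) for k in range(1,n+1)],s['tcp_pos'],tool(YB,-.2))
E
```

```text
6.2 [ 0.52629648 -0.30092536  0.19234878] [ 0.52595253 -0.30070779  0.19209967] 0.01730363920944791 30.000084042549133 [ 0.33583692 -0.33715166 -0.09579638] [-0.03409556 -0.01406432  0.00220042]
pivot [ 0.52534713 -0.28108112  0.09434212]
[[0,-0.0002,0,-0.002,0,0],[0,-0.0009,0.0001,-0.009,0,0],[0,-0.002,0.0001,-0.02,0,0],[0,-0.0033,0.0002,-0.032,0,0],[0,-0.0041,0.0002,-0.041,0,0],[0,-0.0047,0.0003,-0.046,0,0],[0,-0.0046,0.0004,-0.046,0,0],[0,-0.0042,0.0002,-0.041,0,0],[0,-0.0033,0.0002,-0.032,0,0],[0,-0.0021,0.0001,-0.02,0,0],[0,-0.0009,0,-0.009,0,0],[0,-0.0001,0.0001,-0.002,0,0]]
```

```bash
python3 - <<'E'
from h import *; from cell import get_state
s=get_state(); p0=s['tcp_pos']; M0=tool(YB,-.2); P=p0+.1*M0[:,2]
ux=np.array([np.cos(YB),np.sin(YB),0]); U=-.005*ux+[0,0,.0011]
emit([tcp_piv(P+U*k/4,YB,-.2) for k in range(1,5)],p0,M0)
P1=P+U
emit([tcp_piv(P1+[0,0,-.0002*k/12],YB,-.2-.025*k) for k in range(1,13)],*tcp_piv(P1,YB,-.2))
E
```

```text
[[0,-0.0012,-0.0005,0,0,0],[0,-0.0011,-0.0005,0,0,0],[0,-0.0012,-0.0006,0,0,0],[0,-0.0012,-0.0005,0,0,0]]

[[0,-0.0025,0,-0.025,0,0],[0,-0.0025,0.0001,-0.025,0,0],[0,-0.0025,0,-0.025,0,0],[0,-0.0025,0.0001,-0.025,0,0],[0,-0.0025,0,-0.025,0,0],[0,-0.0025,0.0001,-0.025,0,0],[0,-0.0025,0,-0.025,0,0],[0,-0.0025,0.0001,-0.025,0,0],[0,-0.0025,0,-0.025,0,0],[0,-0.0026,0.0001,-0.025,0,0],[0,-0.0025,0,-0.025,0,0],[0,-0.0025,0.0001,-0.025,0,0]]
```

Request:
{"fn": "send_rows", "kwargs": {
  "moves": [
    [0,-0.0012,-0.0005,0,0,0],
    [0,-0.0012,-0.0005,0,0,0],
    [0,-0.0012,-0.0005,0,0,0],
    [0,-0.0012,-0.0005,0,0,0],
    [0,0,0,0,0,0],
    [0,0,0,0,0,0]
  ]
}}

```text
time: 6.95
tcp_pos: [0.5265, -0.3061, 0.1936]
tool_rot: [[-0.999, -0.047, -0.009], [-0.048, 0.979, 0.198], [-0.001, 0.198, -0.98]]
contact_force: [-0.3, 2.1, -0.8]
width: 0.189
gripper_force: 30.0
```

Request:
{"fn": "send_rows", "kwargs": {
  "moves": [
    [0,-0.0025,0,-0.025,0,0],
    [0,-0.0025,0.0001,-0.025,0,0],
    [0,-0.0025,0,-0.025,0,0],
    [0,-0.0025,0.0001,-0.025,0,0],
    [0,-0.0025,0,-0.025,0,0],
    [0,-0.0025,0.0001,-0.025,0,0]
  ]
}}

```text
time: 7.7
tcp_pos: [0.5274, -0.3213, 0.1899]
tool_rot: [[-0.999, -0.046, -0.015], [-0.048, 0.938, 0.342], [-0.002, 0.342, -0.94]]
contact_force: [-0.5, 1.4, 3.5]
width: 0.186
gripper_force: 30.0
```

```bash
python3 - <<'E'
from h import *; from cell import get_state,eyes; import cv2
s=get_state(); print(s['contact_force'],s['wrist_torque'])
a=[]
for n,(x,y) in(('scene',(80,130)),('top',(310,130))):
    a.append(cv2.resize(eyes.get_image(n)['frame'][y:y+200,x:x+200,::-1],None,fx=2,fy=2,interpolation=2))
cv2.imwrite('pics/mid.png',np.hstack(a))
E
```

```text
[-0.54638833  1.4061178   3.53849839] [0.38249884 0.14640312 0.07609065]
```

View pics/mid.png

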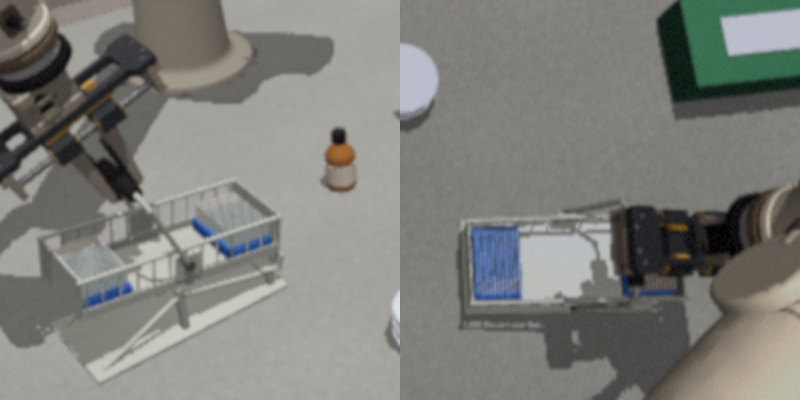

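The basket has levelled about half way against the bail stop (its low end is now off the toe) and is pressed on the cross bar by 3.5 N. I'll continue to level.

Request:
{"fn": "send_rows", "kwargs": {
  "moves": [
    [0,-0.0025,0,-0.025,0,0],
    [0,-0.0025,0,-0.025,0,0],
    [0,-0.0025,0,-0.025,0,0],
    [0,-0.0025,0,-0.025,0,0],
    [0,-0.0025,0,-0.025,0,0],
    [0,-0.0025,0,-0.025,0,0],
    [0,0,0,0,0,0],
    [0,0,0,0,0,0]
  ]
}}

```text
time: 8.8
tcp_pos: [0.5283, -0.3368, 0.1858]
tool_rot: [[-0.999, -0.043, -0.019], [-0.047, 0.879, 0.474], [-0.003, 0.475, -0.88]]
contact_force: [-1.6, -4.2, 10.8]
width: 0.186
gripper_force: 30.0
```

```bash
cat >> h.py <<'E'
def shot(name):
    from cell import eyes; import cv2
    a=[]
    for n,(x,y) in(('scene',(60,60)),('top',(310,130))):
        a.append(cv2.resize(eyes.get_image(n)['frame'][y:y+250,x:x+200,::-1],None,fx=2,fy=2,interpolation=2))
    cv2.imwrite('pics/'+name,np.hstack(a))
E
python3 - <<'E'
from h import *; from cell import get_state
s=get_state(); print(s['contact_force'],s['wrist_torque']); shot('lev.png')
E
```

```text
[-1.59856675 -4.22374413 10.84488621] [-0.08498713  0.31485062  0.17748212]
```

View pics/lev.png

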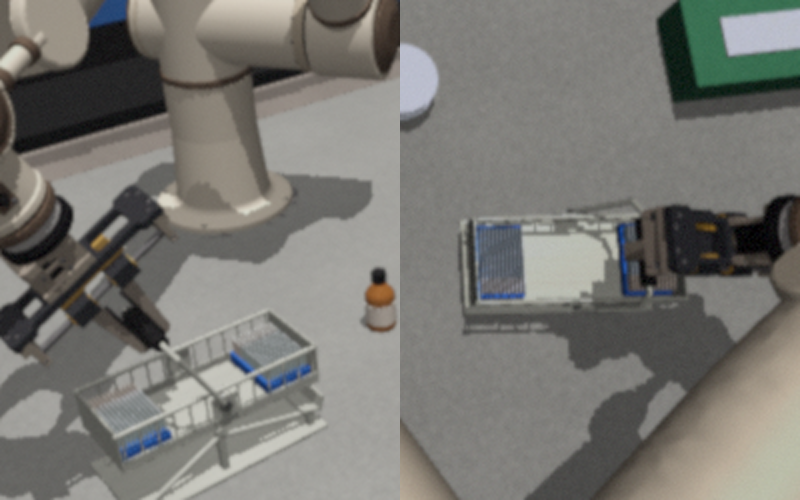

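```bash
cat >> h.py <<'E'
LB=np.array([[-.12,-.05,.05],[-.12,.05,.05],[.12,-.05,.05],[.12,.05,.05]])
def fit(S,yaw,p0):  # basket pose from 4 rim corners in scene view, yaw known
    f=lambda p:(proj('s',R.from_euler('ZY',[yaw,p[3]]).apply(LB)+p[:3])-S).ravel()
    r=least_squares(f,p0); return r.x,np.abs(r.fun).max()
E
python3 - <<'E'
from h import *
S=np.array([(125,430),(80,393),(318,350),(267,315)])/2+[60,60]
print(fit(S,YB,[.526,-.29,.065,0]))
E
```

```text
(array([ 0.49035834, -0.27358791,  0.03289255,  0.04195276]), np.float64(2.080829729300035))
```

```bash
python3 - <<'E'
from h import *; from cell import get_state
s=get_state(); M0=tool(YB,-.5); p0=s['tcp_pos']; P=p0+.1*M0[:,2]; print(P)
n=24
emit([tcp_piv(P+[0,0,.002*k],YB,-.5) for k in (1,2,3)]+[tcp_piv(P+[0,0,.006+.118*mj((k+3)/(n+3))],YB,-.5+.5*mj(k/n)) for k in range(1,n+1)],p0,M0)
E
```

```text
[ 0.5260073  -0.28888773  0.09809346]
[[0,0.001,-0.0018,0,0,0],[0,0.0009,-0.0017,0,0,0],[0,0.001,-0.0018,0,0,0],[0,0.0015,-0.0026,0,0,0],[0,0.0014,-0.0023,0.003,0,0],[0,0.0022,-0.003,0.005,0,0],[0,0.003,-0.0038,0.01,0,0],[0,0.0039,-0.0047,0.014,0,0],[0,0.0047,-0.0054,0.02,0,0],[0,0.0054,-0.0061,0.024,0,0],[0,0.0059,-0.0067,0.029,0,0],[0,0.0063,-0.0072,0.033,0,0]]

[[0,0.0065,-0.0075,0.035,0,0],[0,0.0064,-0.0077,0.038,0,0],[0,0.0062,-0.0077,0.039,0,0],[0,0.0058,-0.0075,0.039,0,0],[0,0.0053,-0.0072,0.038,0,0],[0,0.0048,-0.0066,0.035,0,0],[0,0.0041,-0.006,0.033,0,0],[0,0.0034,-0.0052,0.029,0,0],[0,0.0028,-0.0043,0.024,0,0],[0,0.0021,-0.0035,0.02,0,0],[0,0.0015,-0.0025,0.014,0,0],[0,0.001,-0.0016,0.01,0,0]]

[[0,0.0006,-0.001,0.005,0,0],[0,0.0002,-0.0003,0.003,0,0],[0,0,-0.0001,0,0,0]]
```

Request:
{"fn": "send_rows", "kwargs": {
  "moves": [
    [0,0.001,-0.0018,0,0,0],
    [0,0.001,-0.0018,0,0,0],
    [0,0.001,-0.0018,0,0,0],
    [0,0.0015,-0.0026,0,0,0],
    [0,0.0014,-0.0023,0.003,0,0],
    [0,0.0022,-0.003,0.005,0,0],
    [0,0.003,-0.0038,0.01,0,0],
    [0,0.0039,-0.0047,0.014,0,0],
    [0,0.0047,-0.0054,0.02,0,0],
    [0,0.0054,-0.0061,0.024,0,0],
    [0,0.0059,-0.0067,0.029,0,0],
    [0,0.0063,-0.0072,0.033,0,0]
  ]
}}

```text
time: 10.4
tcp_pos: [0.5272, -0.3212, 0.2426]
tool_rot: [[-0.999, -0.046, -0.016], [-0.048, 0.935, 0.352], [-0.001, 0.352, -0.936]]
contact_force: [-0.5, -0.0, -7.1]
width: 0.186
gripper_force: 30.0
```

Request:
{"fn": "send_rows", "kwargs": {
  "moves": [
    [0,0.0065,-0.0075,0.035,0,0],
    [0,0.0064,-0.0077,0.038,0,0],
    [0,0.0062,-0.0077,0.039,0,0],
    [0,0.0058,-0.0075,0.039,0,0],
    [0,0.0053,-0.0072,0.038,0,0],
    [0,0.0048,-0.0066,0.035,0,0],
    [0,0.0041,-0.006,0.033,0,0],
    [0,0.0034,-0.0052,0.029,0,0],
    [0,0.0028,-0.0043,0.024,0,0],
    [0,0.0021,-0.0035,0.02,0,0],
    [0,0.0015,-0.0025,0.014,0,0],
    [0,0.001,-0.0016,0.01,0,0]
  ]
}}

```text
time: 11.9
tcp_pos: [0.5255, -0.2868, 0.3181]
tool_rot: [[-0.999, -0.048, 0.0], [-0.048, 0.999, 0.007], [-0.001, 0.007, -1.0]]
contact_force: [0.3, 0.6, -8.5]
width: 0.189
gripper_force: 30.0
```

```bash
python3 - <<'E'
from h import *; from cell import get_state
s=get_state(); print(s['contact_force'],s['wrist_torque']); shot('lift.png')
E
```

```text
[ 0.25716061  0.64408529 -8.48866116] [ 0.07788837 -0.0112136   0.01597434]
```

View pics/lift.png

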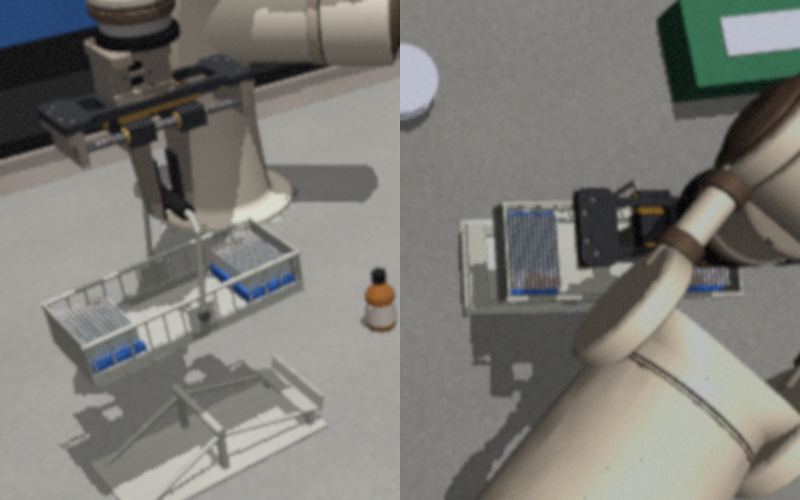

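Basket lifted clear and hanging about level (near rim from (100,378) to (300,285) in the scene crop), with the stand empty below it. I'll finish the lift and measure the swing over a full period from the blue holders.

Request:
{"fn": "send_rows", "kwargs": {
  "moves": [
    [0,0.0006,-0.001,0.005,0,0],
    [0,0.0002,-0.0003,0.003,0,0],
    [0,0,0,0,0,0]
  ]
}}

```text
time: 12.38
tcp_pos: [0.5255, -0.2862, 0.3193]
tool_rot: [[-0.999, -0.048, 0.001], [-0.048, 0.999, -0.0], [-0.001, -0.0, -1.0]]
contact_force: [-0.2, -0.3, -7.5]
width: 0.186
gripper_force: 30.0
```

```bash
cat >> h.py <<'E'
def swing(piv,yaw,box,n=32):
    """tilt history from the two blue holders in the scene view; box=(x0,y0,x1,y1)"""
    from cell import eyes,get_state; import cv2
    ts,D=[],[]
    for i in range(n):
        t=get_state()['time']; f=eyes.get_image('scene')['frame']
        x0,y0,x1,y1=box; h=cv2.cvtColor(f[y0:y1,x0:x1],cv2.COLOR_RGB2HSV)
        m=((h[...,0]>105)&(h[...,0]<130)&(h[...,1]>170)&(h[...,2]>60)); v,u=np.nonzero(m)
        c=np.c_[u,v].astype(np.float32)
        _,lab,cc=cv2.kmeans(c,2,None,(3,30,.01),3,cv2.KMEANS_PP_CENTERS); cc=cc[np.argsort(cc[:,0])]
        ts.append(t); D.append(cc[1]-cc[0])
        if i==0: print('blue px',np.bincount(lab.ravel()),cc+[x0,y0])
    ts,D=np.array(ts),np.array(D)
    pr=lambda th:np.diff(proj('s',R.from_euler('ZY',[yaw,th]).apply([[-.09,0,-.025],[.09,0,-.025]])+piv),axis=0)[0]
    J=(pr(.05)-pr(-.05))/.1; y=D@J/(J@J)   # tilt + const
    g=lambda p:p[0]+p[1]*np.cos(p[3]*(ts-ts[-1]))+p[2]*np.sin(p[3]*(ts-ts[-1]))-y
    r=least_squares(g,[y.mean(),.02,.02,4.],bounds=([-9,-1,-1,3.7],[9,1,1,4.35])); a,b=r.x[1:3]
    print('t_last %.3f tilt off level: cos %.4f sin %.4f amp %.4f omega %.3f rms %.4f'%(ts[-1],a,b,np.hypot(a,b),r.x[3],r.fun.std()), 'absolute mean', r.x[0]-pr(0)@J/(J@J))
E
python3 - <<'E'
from h import *; from cell import get_state
s=get_state(); P=s['tcp_pos']+.1*s['tool_rot'][:,2]; print(s['tcp_pos'],P)
swing(P,YB,(70,150,230,260))
E
```

```text
[ 0.52546882 -0.2861547   0.31933827] [ 0.52554865 -0.28618279  0.2193383 ]
blue px [67 43] [[118.65116119 235.27906799]
 [183.53730774 203.07462692]]
t_last 13.925 tilt off level: cos 0.0151 sin 0.0292 amp 0.0329 omega 3.942 rms 0.0025 absolute mean -0.05929015450672198
```

```bash
python3 - <<'E'
from h import *; from cell import get_state
s=get_state(); p0=s['tcp_pos']; M0=tool(YB,0)
emit(line(p0,M0,np.r_[DRY,p0[2]],tool(YD,0),48),p0,M0)
E
```

```text
[[0,0.0001,0,0,0,0],[0,0.0003,0,0,0,0],[0,0.0009,0,0,0,0],[0,0.0018,0,0,0,0.001],[0,0.0027,0,0,0,0.001],[0,0.0039,0,0,0,0.001],[0,0.0052,0,0,0,0.002],[0,0.0065,0,0,0,0.002],[0.0001,0.008,0,0,0,0.003],[0.0001,0.0096,0,0,0,0.003],[0.0001,0.011,0,0,0,0.003],[0.0002,0.0125,0,0,0,0.004]]

[[0.0003,0.014,0,0,0,0.005],[0.0004,0.0154,0,0,0,0.005],[0.0005,0.0168,0,0,0,0.005],[0.0006,0.018,0,0,0,0.006],[0.0007,0.0192,0,0,0,0.006],[0.001,0.0202,0,0,0,0.007],[0.0011,0.0212,0,0,0,0.007],[0.0013,0.0219,0,0,0,0.007],[0.0016,0.0225,0,0,0,0.007],[0.0017,0.023,0,0,0,0.008],[0.0019,0.0233,0,0,0,0.007],[0.0021,0.0235,0,0,0,0.008]]

[[0.0023,0.0234,0,0,0,0.007],[0.0024,0.0233,0,0,0,0.008],[0.0026,0.0229,0,0,0,0.007],[0.0027,0.0225,0,0,0,0.008],[0.0028,0.0217,0,0,0,0.007],[0.0028,0.021,0,0,0,0.007],[0.0029,0.0201,0,0,0,0.006],[0.0028,0.019,0,0,0,0.006],[0.0028,0.0178,0,0,0,0.006],[0.0026,0.0165,0,0,0,0.006],[0.0026,0.0152,0,0,0,0.005],[0.0023,0.0138,0,0,0,0.004]]

[[0.0022,0.0124,0,0,0,0.004],[0.002,0.0108,0,0,0,0.004],[0.0017,0.0094,0,0,0,0.003],[0.0015,0.0079,0,0,0,0.002],[0.0012,0.0064,0,0,0,0.003],[0.001,0.0051,0,0,0,0.001],[0.0007,0.0038,0,0,0,0.002],[0.0005,0.0027,0,0,0,0],[0.0004,0.0017,0,0,0,0.001],[0.0001,0.0009,0,0,0,0],[0.0001,0.0003,0,0,0,0],[0,0.0001,0,0,0,0]]
```

Request:
{"fn": "send_rows", "kwargs": {
  "moves": [
    [0,0.0001,0,0,0,0],
    [0,0.0003,0,0,0,0],
    [0,0.0009,0,0,0,0],
    [0,0.0018,0,0,0,0.001],
    [0,0.0027,0,0,0,0.001],
    [0,0.0039,0,0,0,0.001],
    [0,0.0052,0,0,0,0.002],
    [0,0.0065,0,0,0,0.002],
    [0.0001,0.008,0,0,0,0.003],
    [0.0001,0.0096,0,0,0,0.003],
    [0.0001,0.011,0,0,0,0.003],
    [0.0002,0.0125,0,0,0,0.004]
  ]
}}

```text
time: 15.48
tcp_pos: [0.5225, -0.2229, 0.3194]
tool_rot: [[-1.0, -0.028, 0.001], [-0.028, 1.0, -0.0], [-0.001, -0.0, -1.0]]
contact_force: [-1.1, 0.0, -8.0]
width: 0.185
gripper_force: 30.0
```

Request:
{"fn": "send_rows", "kwargs": {
  "moves": [
    [0.0003,0.014,0,0,0,0.005],
    [0.0004,0.0154,0,0,0,0.005],
    [0.0005,0.0168,0,0,0,0.005],
    [0.0006,0.018,0,0,0,0.006],
    [0.0007,0.0192,0,0,0,0.006],
    [0.001,0.0202,0,0,0,0.007],
    [0.0011,0.0212,0,0,0,0.007],
    [0.0013,0.0219,0,0,0,0.007],
    [0.0016,0.0225,0,0,0,0.007],
    [0.0017,0.023,0,0,0,0.008],
    [0.0019,0.0233,0,0,0,0.007],
    [0.0021,0.0235,0,0,0,0.008]
  ]
}}

```text
time: 16.98
tcp_pos: [0.5108, 0.0169, 0.3194]
tool_rot: [[-0.999, 0.05, 0.001], [0.05, 0.999, -0.0], [-0.001, -0.0, -1.0]]
contact_force: [0.1, -0.7, -8.1]
width: 0.182
gripper_force: 30.0
```

Request:
{"fn": "send_rows", "kwargs": {
  "moves": [
    [0.0023,0.0234,0,0,0,0.007],
    [0.0024,0.0233,0,0,0,0.008],
    [0.0026,0.0229,0,0,0,0.007],
    [0.0027,0.0225,0,0,0,0.008],
    [0.0028,0.0217,0,0,0,0.007],
    [0.0028,0.021,0,0,0,0.007],
    [0.0029,0.0201,0,0,0,0.006],
    [0.0028,0.019,0,0,0,0.006],
    [0.0028,0.0178,0,0,0,0.006],
    [0.0026,0.0165,0,0,0,0.006],
    [0.0026,0.0152,0,0,0,0.005],
    [0.0023,0.0138,0,0,0,0.004]
  ]
}}

```text
time: 18.48
tcp_pos: [0.4995, 0.2554, 0.3192]
tool_rot: [[-0.992, 0.127, 0.001], [0.127, 0.992, -0.0], [-0.001, -0.0, -1.0]]
contact_force: [0.1, -0.1, -7.8]
width: 0.186
gripper_force: 30.0
```

Request:
{"fn": "send_rows", "kwargs": {
  "moves": [
    [0.0022,0.0124,0,0,0,0.004],
    [0.002,0.0108,0,0,0,0.004],
    [0.0017,0.0094,0,0,0,0.003],
    [0.0015,0.0079,0,0,0,0.002],
    [0.0012,0.0064,0,0,0,0.003],
    [0.001,0.0051,0,0,0,0.001],
    [0.0007,0.0038,0,0,0,0.002],
    [0.0005,0.0027,0,0,0,0],
    [0.0004,0.0017,0,0,0,0.001],
    [0.0001,0.0009,0,0,0,0],
    [0.0001,0.0003,0,0,0,0],
    [0,0.0001,0,0,0,0]
  ]
}}

```text
time: 19.98
tcp_pos: [0.4967, 0.3169, 0.3192]
tool_rot: [[-0.989, 0.146, 0.001], [0.146, 0.989, -0.0], [-0.001, -0.0, -1.0]]
contact_force: [-0.4, 0.3, -8.0]
width: 0.187
gripper_force: 30.0
```

```bash
python3 - <<'E'
from h import *; from cell import get_state,eyes; import cv2
s=get_state(); P=s['tcp_pos']+.1*s['tool_rot'][:,2]; print(s['time'],s['tcp_pos'],P,s['tool_rot'])
q=np.vstack([proj('s',R.from_euler('z',YD).apply(LB)+P-[0,0,.03]),proj('s',P)]); print(q)
f=eyes.get_image('scene')['frame']
a=f[:,:,::-1].copy(); b=eyes.get_image('top')['frame'][:,:,::-1].copy()
qt=proj('t',R.from_euler('z',YD).apply(LB)+P-[0,0,.03])
def crop(im,x,y,pts):
    o=cv2.resize(im[y:y+150,x:x+200],None,fx=4,fy=4,interpolation=2)
    for u,v in pts: cv2.circle(o,(int((u+.5-x)*4),int((v+.5-y)*4)),2,(0,0,255),-1)
    return cv2.resize(o,None,fx=.98,fy=.98)[:,:]
c=np.vstack([crop(a,260,70,q)[:300*2],crop(b,30,190,qt)])
cv2.imwrite('pics/over.png',cv2.resize(c,(400*1,600)))
swing(P,YD,(270,70,430,200),30)
E
```

```text
19.975 [0.4967205  0.31690484 0.31918192] [0.49681104 0.31686064 0.21918197] [[-9.89248615e-01  1.46240756e-01  9.05363989e-04]
 [ 1.46240406e-01  9.89248982e-01 -4.42034674e-04]
 [-9.60273890e-04 -3.04881391e-04 -9.99999492e-01]]
[[328.38274017 130.62223749]
 [307.57914349 116.55605056]
 [404.66321553 110.34325287]
 [381.37399137  98.16469163]
 [356.03970157 120.43966966]]
blue px [88 31] [[355.05682373 191.4431839 ]
 [362.41934967 129.16128922]]
t_last 21.525 tilt off level: cos -0.0035 sin 0.0048 amp 0.0060 omega 4.350 rms 0.0091 absolute mean -0.7369775173704787
```

View pics/over.png

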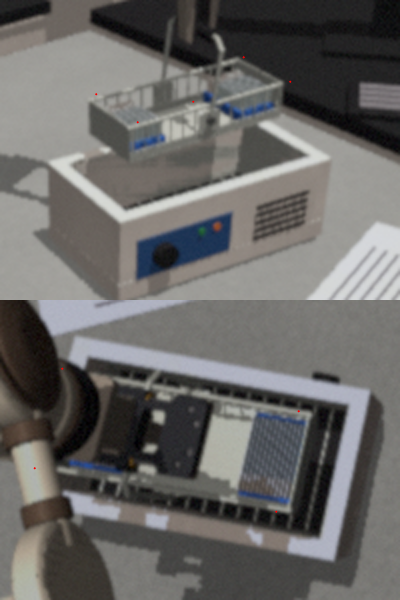

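The overlay shows the basket above the well. Its rim corners (scene crop (90,101), (129,128), (284,92), (243,63); top crop (311,411), (291,513)) lie a few mm off my predicted dots. I'll fit the true offset, and measure the swing with the dryer's blue panel masked out.

```bash
python3 - <<'E'
from h import *; from cell import get_state
s=get_state(); P=s['tcp_pos']+.1*s['tool_rot'][:,2]
S=np.array([(129,128),(90,101),(284,92),(243,63)])/2+[260,70]; T=np.array([(311,111),(291,213)])/2+[30,190]
for w in (1,):
  def f(p):
    X=R.from_euler('ZY',p[3:5]).apply(LB-[0,0,.03])+p[:3]
    return np.r_[(proj('s',X)-S).ravel(),(proj('t',X[:2])-T).ravel()]
  r=least_squares(f,np.r_[P,YD,0],loss='soft_l1'); print(r.x-np.r_[P,YD,0],f(r.x).round(1))
swing(P,YD,(290,95,425,147),32)
E
```

```text
[ 0.00338864 -0.01222674 -0.00710833 -0.02796724  0.00266849] [-0.2  0.6 -0.4 -0.5  0.6 -0.9 -1.4  0.9  0.5  0.4 -1.9 -1. ]
blue px [23 10] [[332.79999924 141.        ]
 [377.43478394 123.69565201]]
t_last 23.125 tilt off level: cos -0.0231 sin 0.0104 amp 0.0253 omega 3.859 rms 0.0050 absolute mean -0.009726393541061529
```

Request:
{"fn": "send_rows", "kwargs": {
  "moves": [
    [0.0004,0.001,0.002,0,0,0],
    [0.0004,0.001,0.003,0,0,0],
    [0.0004,0.001,0.003,0,0,0],
    [0.0004,0.001,0.003,0,0,0],
    [0.0004,0.001,0.003,0,0,0],
    [0.0004,0.001,0.003,0,0,0],
    [0.0004,0.001,0.003,0,0,0],
    [0.0004,0.001,0.003,0,0,0],
    [0.0004,0.001,0.003,0,0,0],
    [0.0004,0.001,0.002,0,0,0],
    [0,0.001,0.001,0,0,0],
    [0,0,0.001,0,0,0]
  ]
}}

```text
time: 24.68
tcp_pos: [0.4945, 0.3285, 0.2892]
tool_rot: [[-0.989, 0.146, 0.001], [0.146, 0.989, -0.0], [-0.001, -0.0, -1.0]]
contact_force: [1.2, -0.1, -8.0]
width: 0.188
gripper_force: 30.0
```

```bash
cat > chk.py <<'E'
from h import *; from cell import get_state,eyes; import cv2
s=get_state(); P=s['tcp_pos']+.1*s['tool_rot'][:,2]; print(s['time'],P)
g={}
for c,n in(('s','scene'),('t','top')):
    y=cv2.GaussianBlur(cv2.cvtColor(eyes.get_image(n)['frame'],cv2.COLOR_RGB2GRAY).astype(np.float32),(0,0),1.0)
    g[c]=np.hypot(cv2.Sobel(y,5,1,0),cv2.Sobel(y,5,0,1))
lam=np.linspace(.03,.97,60)[:,None]
seg=lambda a,b:np.array(a)+(np.array(b)-np.array(a))*lam
h,m=.02,-.03
rim=[seg((-.12,-.05,h),(.12,-.05,h)),seg((-.12,.05,h),(-.12,-.05,h)),seg((.12,-.05,h),(.12,.05,h))]
ext=[seg((-.12,-.05,m),(-.12,-.05,h)),seg((-.12,-.05,m),(.12,-.05,m)),seg((.12,-.05,m),(.12,-.05,h)),seg((-.12,.05,m),(-.12,-.05,m))]
top=[seg((-.12,-.05,h),(-.12,.05,h)),seg((-.12,-.05,h),(-.04,-.05,h)),seg((-.12,.05,h),(-.04,.05,h))]
Sg=np.vstack(rim+ext); Tg=np.vstack(top)
def cost(p):
    Q=R.from_euler('ZY',[YD+p[3],p[4]]); v=0
    for c,G in(('s',Sg),('t',Tg)):
        q=proj(c,Q.apply(G)+P+p[:3]).astype(np.float32)
        v-=cv2.remap(g[c],q[:,:1],q[:,1:],1).mean()
    return v
from scipy.optimize import differential_evolution as de
for sd in (1,2):
    r=de(cost,[(-.012,.012),(-.02,.012),(-.018,.01),(-.05,.05),(-.05,.05)],seed=sd,popsize=25,maxiter=150,tol=1e-6); print(r.x.round(4),r.fun, cost([0]*5))
E
python3 chk.py
```

```text
24.675 [0.49457947 0.32846588 0.18917275]
[-0.001  -0.0135  0.002   0.0041 -0.0384] -292.22491455078125 -187.7196
[-0.0009 -0.0135  0.002   0.0041 -0.0385] -292.223388671875 -187.7196
```

Request:
{"fn": "send_rows", "kwargs": {
  "moves": [
    [-0.0002,0.0002,0.002,0,0,0],
    [-0.0002,0.0002,0.004,0,0,0],
    [-0.0002,0.0002,0.005,0,0,0],
    [-0.0002,0.0002,0.005,0,0,0],
    [-0.0002,0.0002,0.005,0,0,0],
    [0,0,0.005,0,0,0],
    [0,0,0.005,0,0,0],
    [0,0,0.005,0,0,0],
    [0,0,0.005,0,0,0],
    [0,0,0.004,0,0,0],
    [0,0,0.003,0,0,0],
    [0,0,0.002,0,0,0]
  ]
}}

```text
time: 26.28
tcp_pos: [0.4956, 0.3292, 0.239]
tool_rot: [[-0.989, 0.146, 0.001], [0.146, 0.989, -0.0], [-0.001, -0.0, -1.0]]
contact_force: [0.3, 0.1, -7.0]
width: 0.183
gripper_force: 30.0
```

```bash
python3 chk.py
```

```text
26.275 [0.49563909 0.32919184 0.13897478]
[ 0.0008 -0.0126 -0.0045 -0.0115 -0.0269] -336.2752685546875 -208.75253
[ 0.0009 -0.0127 -0.0045 -0.0134 -0.027 ] -336.1865234375 -208.75253
```

Request:
{"fn": "send_rows", "kwargs": {
  "moves": [
    [0,0,0.002,0,0,0],
    [0,0,0.003,0,0,0],
    [0,0,0.004,0,0,0],
    [0,0,0.005,0,0,0],
    [0,0,0.005,0,0,0],
    [0,0,0.005,0,0,0],
    [0,0,0.005,0,0,0],
    [0,0,0.004,0,0,0],
    [0,0,0.004,0,0,0],
    [0,0,0.003,0,0,0],
    [0,0,0.002,0,0,0],
    [0,0,0,0,0,0]
  ]
}}

```text
time: 27.88
tcp_pos: [0.4956, 0.3292, 0.197]
tool_rot: [[-0.989, 0.146, 0.001], [0.146, 0.989, -0.001], [-0.001, -0.0, -1.0]]
contact_force: [-0.0, 0.5, -7.7]
width: 0.19
gripper_force: 30.0
```

```bash
cat > chk2.py <<'E'
# top view only: white strip of the rim is hidden by nothing at the basket's far end; track the tilt through the blue holder's image motion
from h import *; from cell import get_state,eyes; import cv2
s=get_state(); P=s['tcp_pos']+.1*s['tool_rot'][:,2]; print(P,s['contact_force'])
pv=P+[0,-.0128,-.003]
c=[]; t=[]
box=[proj('t',R.from_euler('z',YD).apply([[x,y,0.]])+pv)[0] for x,y in((-.125,-.055),(-.125,.055),(-.04,.055),(-.04,-.055))]
msk=np.zeros((420,560),np.uint8); cv2.fillPoly(msk,[np.int32(box)],255)
f0=None
for i in range(32):
    t.append(get_state()['time']); f=eyes.get_image('top')['frame']
    y=np.float32(cv2.cvtColor(f,cv2.COLOR_RGB2GRAY))
    x0,y0,w,h=cv2.boundingRect(np.int32(box)); q=y[y0:y0+h,x0:x0+w]
    if f0 is None: f0=q; win=cv2.createHanningWindow((w,h),cv2.CV_32F)
    c.append(cv2.phaseCorrelate(f0,q,win)[0])
c=np.array(c); t=np.array(t)
pr=lambda th:proj('t',R.from_euler('ZY',[YD,th]).apply([[-.085,0,0]])+pv)[0]
J=(pr(.05)-pr(-.05))/.1; th=c@J/(J@J); print('range',th.min(),th.max(),'J',J,'noise perp',(c-np.outer(th,J)).std()); print(th[::3].round(3))
E
python3 chk2.py; python3 chk.py
```

```text
[0.49562362 0.3291409  0.09701509] [-7.64007246e-03  4.50924798e-01 -7.65762036e+00]
range -0.038606189346367795 0.11861201707711895 J [-8.11095444 -1.91157543] noise perp 0.16172484472924337
[ 0.    -0.008  0.031  0.09   0.066  0.077  0.077  0.026  0.05   0.009
 -0.   ]
29.475 [0.49566743 0.32920784 0.09713708]
[-0.0011 -0.0182  0.01   -0.0038  0.05  ] -274.11016845703125 -212.1962
[-0.0011 -0.0182  0.01   -0.0038  0.05  ] -274.1125793457031 -212.1962
```

```bash
cat > chk3.py <<'E'
from h import *; from cell import get_state,eyes; import cv2
s=get_state(); P=s['tcp_pos']+.1*s['tool_rot'][:,2]; pv=P+[0,-.0128,-.003]
t=[];F=[]
for i in range(32):
    t.append(get_state()['time']); F.append(np.float32(cv2.cvtColor(eyes.get_image('scene')['frame'],cv2.COLOR_RGB2GRAY)))
t=np.array(t); np.save('F.npy',np.array(F)[:, 90:190,270:430])
sd=np.array(F).std(0)[90:190,270:430]; print('moving px',(sd>6).sum())
for X in ((-.09,.03,.015),(-.05,.03,.015),(.06,.03,.015),(.09,.03,.015)):
    pr=lambda th:proj('s',R.from_euler('ZY',[YD,th]).apply([X])+pv)[0]
    u,v=np.int32(pr(0)); J=(pr(.05)-pr(-.05))/.1
    sl=np.s_[v-10:v+10,u-14:u+14]; win=cv2.createHanningWindow((28,20),cv2.CV_32F)
    # least-squares optical flow against the mean frame
    m=np.mean([f[sl] for f in F],0); g=cv2.Sobel(m,5,1,0,scale=1/8)*J[0]+cv2.Sobel(m,5,0,1,scale=1/8)*J[1]
    th=np.array([-(win*g*(f[sl]-m)).sum()/(win*g*g).sum() for f in F])
    A=np.c_[np.ones(32),np.cos(4*(t-t[-1])),np.sin(4*(t-t[-1]))]; k=np.linalg.lstsq(A,th,rcond=None)[0]
    print(X,(u,v),'cos,sin',k[1:].round(4),'amp',np.hypot(*k[1:]).round(4),'rms',(th-A@k).std().round(4),'t_last',t[-1])
E
python3 chk3.py
```

```text
moving px 527
(-0.09, 0.03, 0.015) (np.int32(320), np.int32(160)) cos,sin [-0.0193  0.0116] amp 0.0225 rms 0.0013 t_last 31.125
(-0.05, 0.03, 0.015) (np.int32(332), np.int32(157)) cos,sin [-0.0324  0.0188] amp 0.0375 rms 0.0022 t_last 31.125
(0.06, 0.03, 0.015) (np.int32(364), np.int32(147)) cos,sin [-0.0262  0.0155] amp 0.0305 rms 0.0011 t_last 31.125
(0.09, 0.03, 0.015) (np.int32(373), np.int32(145)) cos,sin [-0.0321  0.0191] amp 0.0373 rms 0.004 t_last 31.125
```

Request:
{"fn": "send_rows", "kwargs": {
  "moves": [
    [0,0,0,0,0,0],
    [0,0,0,0,0,0],
    [0,0,0,0,0,0],
    [0,0,0,0,0,0],
    [0,0,0,0,0,0],
    [0,0,0,0,0,0],
    [0,0,0,0,0,0],
    [0,0,0,0,0,0],
    [0,0,0,0,0,0],
    [0,0,0,0,0,0],
    [0,0,0,0,0,0],
    [0,0,0,0,0,0]
  ]
}}

```text
time: 32.67
tcp_pos: [0.4956, 0.3292, 0.1971]
tool_rot: [[-0.989, 0.146, 0.001], [0.146, 0.989, -0.0], [-0.001, -0.0, -1.0]]
contact_force: [0.6, 0.7, -7.6]
width: 0.184
gripper_force: 30.0
```

Request:
{"fn": "send_rows", "kwargs": {
  "moves": [
    [0,0,0,0,0,0],
    [0,0,0,0,0,0],
    [0,0,0,0,0,0],
    [0,0,0,0,0,0],
    [0,0,0,0,0,0],
    [0,0,0,0,0,0],
    [0,0,0,0,0,0],
    [0,0,0,0,0,0],
    [0,0,0,0,0,0],
    [0,0,0,0,0,0],
    [0,0,0,0,0,0],
    [0,0,0,0,0,0]
  ]
}}

```text
time: 34.17
tcp_pos: [0.4956, 0.3292, 0.1971]
tool_rot: [[-0.989, 0.146, 0.001], [0.146, 0.989, -0.0], [-0.001, -0.0, -1.0]]
contact_force: [-0.1, 0.5, -7.7]
width: 0.185
gripper_force: 30.0
```

```bash
python3 -c "
from cell import order,get_state
s=get_state();print(s['time'],s['contact_force'],s['gripper_force']);print(order.finish_job())"
```

```text
34.175 [-0.11608329  0.53620667 -7.67739003] 29.996889531612396
the job is handed in; nothing more can be done
None
```

I handed the job in at 34.2 s (no verdict came back) with the basket hanging on the gripped bail in the dryer well for 6.3 s; by my measurements it was within about 5 mm of the middle, roughly 25–34 mm above the grille, and swinging by about 0.04 rad at most.

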